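# Take the long spatula out of the utensil box

## Robot

A 6-joint arm with a two-finger parallel gripper is mounted at the origin on a cart in front of the work surface, level with it; the furniture and walls round the work are solid. World frame = base frame: x ahead of the robot, y to its left, z up, the work surface at z = 0. Lengths are in m, angles in degrees, forces in N, time in s.
With the tool pointing down it reaches from about 0.4 to 0.825 m from the base axis. Payload 7 kg.
Tool frame: the origin (TCP) lies between the finger pads; the fingertips stand 19 mm ahead of it and the grasp point (between the pads) is the TCP (r.finger_overhang is the distance from the TCP to the fingertips, in m); z points along the fingers, y is the direction in which the jaws open and shut (so a half turn about z gives the same grasp; the last joint's range is limited). The gripper opens to 88 mm and grips with 3 to 60 N. Pads are 19 mm wide; open, the fingers measure 130 mm over their backs; the gripper's body (78 mm by 193 mm) begins 47 mm behind the grasp point.
Start: joints at [-60.212, 20.546, 0.682, 0, -70.136, -16.507], TCP at [0.155, -0.657, 0.21] pointing down, gripper open.
Joint ranges: [-176.03, 176.03], [-82.01, 121.73], [-58.28, 71.71], [-173.87, 95.51], [-174.79, -0.11], [-173.66, 173.66]. Speed limits (degrees/s): [136.94, 136.94, 172.46, 180, 180, 180].

## Interface

Orientations are given as [roll, pitch, yaw] about the fixed x, y, z axes, in that order (R = Rz(yaw) Ry(pitch) Rx(roll)).
In Python, from plant import r, optics gives the robot as it stands. The module is installed in compiled form; this text tells all that it offers.
- The arm moves only by the tool step_arm, never from a script. Its argument "increments" is a list of rows, each an object of numbers: "tx", "ty", "tz": the shift along the world's x, y, z in mm; "ax", "ay", "az": the turn, a rotation vector about the world's x, y, z in degrees; "claw": the gripper command: -1 is shut, 1 is fully open, values between are in proportion. In form: [{"tx": .., "ty": .., "tz": .., "ax": .., "ay": .., "az": .., "claw": ..}, ...]. A call has 1 to 12 rows; each row shifts and turns the commanded pose from where the row before left it; what a row does not reach is not made up. A row lasts 1/10 s, in which the tool goes at most 50 mm and 8.59 degrees, less where a joint would pass 70% of its speed; a pose out of reach is approached as far as the arm can. A call with a gripper value outside its range is refused whole. The fingers move at their own pace and stop on an object; "newtons" is the grip in N (left out, the last holds). Time passes only in rows, so rows that do not move let the fingers close. It gives the time, the measured TCP pose, the force and the opening at its end, in the units of the state.
- r.get_state(): the state, without advancing time (a new reading comes with each control period).
- optics.capture(name): name is "scene" or "top" or "wrist"; returns a dict with "image" (420x560x3 uint8, blue, green, red), "depth" (420x560 float32, m along the optical axis (not along the pixel's ray), 0 where there is no reading), "fx", "fy", "cx", "cy" (pixels), "R" (3x3) and "t" (3): a world point X has camera coordinates R X + t. Camera axes: x right, y down, z forward; pixel columns grow to the right and rows downward; lengths in m; the calibration is good to about 2 mm. A picture is of the moment at which its call begins.
- r.close_job(): hands the job in, once; it reports no verdict.
The state is a dict: "time_s": time; "joints": joint angles; "qd": joint speeds; "joint_torque": joint torques, N m; "tcp_pos": TCP position; "eef_rot": TCP orientation; "contact_force": force on the tool from outside, world axes, zero at the start; "moment": the same for the moment, N m; "gripper_width": finger opening in m.
Only numpy, scipy, OpenCV 4.12 (cv2) and the standard library are available. Lean on these libraries where they do the work, as an engineer would, in place of code of your own. Each camera call takes 0.05 s, during which the arm holds its last target. There are 200 camera calls.

## Task

The steel utensil box on the counter is locked by a keeper, a bar that lies across the window in its roof. Swing the keeper a quarter turn to its fully open stop and leave it there, then take out the long wooden spatula, which is longer than the window: draw it back, tilt its blade up and pull it out diagonally. Finish with the spatula still gripped and held motionless in the air, all of it at least 5 cm above the roof of the box and clear of it, with the mug, jigger and shot glass beside the box left standing where they are.

Things in the scene. Friction and masses are not known exactly. Their poses are not given: they have to be found in the camera images.
- utensil_box: Sheet-steel box fixed to the counter, 326 mm long (x), 166 wide (y), 100 high. Origin: on the counter under the centre of its window; +x points away from the robot, z up. Inside it runs from x -200 to +120 mm, so the roofed pocket nearer the robot is 125 mm deep and the far one 45 mm; inside floor at 7 mm. An ear on its +y side carries the keeper.
- window (a point): Centre of the window in the roof, level with the roof's top, 100 mm above the counter; axes as the box. The window is 150 mm long in x (-75 to +75 mm) and 160 mm wide in y (-80 to +80, the full inside width, so no roof strip along the sides). Roof 3 mm thick.
- keeper (a joint): Quarter-turn keeper: flat steel bar 20 mm wide, 3 to 10 mm above the roof, turning on an upright pivot at x 15, y 108 mm of the box and reaching 143 mm from it. 0 = closed stop, bar pointing to -y across the window; 1.571 rad = open stop, bar pointing to +x; counter-clockwise from above. Stays where it is left; about 2 N at the post moves it.
- keeper_post (a point): Upright black round post by which the keeper is turned, 16 mm in diameter, 75 mm from the pivot. It stands on the bar from 109 to 145 mm above the counter; this point is on its axis at 133 mm. Axes turn with the keeper.
- keeper_pivot (a point): Point on the upright axis of the keeper, at the height of keeper_post.
- spatula: Wooden spatula 250 mm long, 60 to 130 g, lying along its x on the rods, blade at +x (away from the robot), 17 to 33 mm of it under the far roof. Origin: middle of its flat underside; z up. Handle 18 mm wide, 14 thick, x -125 to +53 mm; blade 36 wide, 7 thick, to +125. At the start 6 mm free between handle and roof, about 50 mm free behind the handle's end.
- spatula_grip (a point): Point in the handle, 35 mm from the origin towards the blade, at half thickness; axes as the spatula. Lies in the open window; a good place to grip across the 18 mm width.
- spatula_end (a point): End of the handle, on the underside (x = -125 mm).
- spatula_tip (a point): End of the blade, on the underside (x = +125 mm).
- mug: White espresso mug, 61x85x53 mm, loose, standing right of the box; origin under its centre. Bystander.
- jigger: Steel jigger, 45 mm wide, 92 mm high, loose, standing left of the box; origin under its centre. Bystander.
- glass: Shot glass, 46 mm wide, 57 mm high, loose, standing left of the box; origin under its centre. Bystander.
- near_rod (a point): Middle of the top of the nearer of two fixed round rods, 8 mm thick, that cross the inside in y and carry the spatula: at x = -67 and +67 mm of the box, tops 77 mm above the counter. Axes as the box.

How it is judged (in metres and radians):
On the way, in this order (a step that is already met when the one before it is completed fails the run):
1. the keeper is swung to its open stop (value of joint keeper above 1.4 rad), for 0.2 s.
2. the whole spatula is out above the roof (height (world z) of each of spatula_end, spatula_tip above 0.12 m and contact force between spatula and the fingers above 1 N), for 0.2 s.
At the end, for the whole second after the job is handed in: Keeper open (over 1.35 rad); spatula still in the fingers' grip, slower than 0.03 m/s, off the box, its end, middle and tip each over 0.145 m above the counter (45 mm over the roof); mug, jigger and glass upright (under 0.3 rad) within 30 mm of their starts (value of joint keeper above 1.35 rad and height (world z) of each of spatula_end, spatula_tip, spatula above 0.145 m and contact force between spatula and the fingers above 1 N and contact force between spatula and utensil_box below 0.05 N and linear speed of spatula below 0.03 m/s and distance of each of mug, jigger, glass from where it was at the start of the episode below 0.03 m and angle between each of mug, jigger, glass's own z axis and vertical below 0.3 rad); the arm keeps its last pose, push and grip.
It fails at once if the mug, jigger or shot glass is knocked over or pushed away by more than 5 cm (distance of any of mug, jigger, glass from where it was at the start of the episode above 0.05 m or angle between any of mug, jigger, glass's own z axis and vertical above 0.7 rad).
It also fails if it takes over 53 s, if anything falls off the work surface, if the arm or the gripper's body presses on something with over 40 N, if the wrist force passes 120 N, or if a joint passes its speed limit or range.

## Working session

There is one attempt and no reset: what is moved stays moved. The work goes in short steps, Python scripts to look and compute and a tool call to move; the robot and the scene stay as the last step left them, time stands still between calls to the robot, and variables do not carry over. Pictures are saved under pics/ and viewed, about 8 in all and at most 12, crops included, and the job is handed in when it is done.

Besides the shell and the picture viewer there is one more tool, called as a command line: name --argument value ..., lists and objects as JSON in quotes. step_arm: Moves the arm, as the interface text tells. Its arguments: {"type":"object","properties":{"increments":{"type":"array","items":{"type":"object","properties":{"tx":{"type":"number"},"ty":{"type":"number"},"tz":{"type":"number"},"ax":{"type":"number"},"ay":{"type":"number"},"az":{"type":"number"},"claw":{"type":"number"}}}},"newtons":{"type":"number"}},"required":["increments"]}

```bash
mkdir -p pics; cat > h.py <<'E'
import numpy as np, cv2
from plant import r, optics
def ray(c,u,v,z):
    d=c["R"].T@np.array([(u-c["cx"])/c["fx"],(v-c["cy"])/c["fy"],1.]); o=-c["R"].T@c["t"]
    return o+d*(z-o[2])/d[2]
def cloud(c):
    v,u=np.mgrid[0:420,0:560]; d=c["depth"]
    P=np.stack([(u-c["cx"])/c["fx"]*d,(v-c["cy"])/c["fy"]*d,d],-1)
    return (P-c["t"])@c["R"]
def pix(c,X):
    p=c["R"]@np.array(X)+c["t"]; return c["fx"]*p[0]/p[2]+c["cx"],c["fy"]*p[1]/p[2]+c["cy"]
E
python3 - <<'E'
from h import *
for n in ("top","scene"):
    c=optics.capture(n); np.savez(f"{n}.npz",**c); cv2.imwrite(f"pics/{n}1.png",c["image"])
    print(n,c["fx"],-c["R"].T@c["t"])
print(r.get_state())
E
```

```text
top 401.43455539953703 [0.32113531 0.03761401 1.02420054]
scene 509.32166859935506 [0.14414125 0.64856944 1.02787807]
{'time_s': 0.1, 'joints': array([-6.02096547e+01,  2.05876193e+01,  6.39291122e-01, -1.66241157e-02,
       -7.01358227e+01, -1.65081255e+01]), 'qd': array([ 0.05380449, -0.06721422,  0.0256383 ,  0.08790338,  0.11444367,
       -0.02104121]), 'joint_torque': array([-5.44575414e-04, -5.84164882e+01,  2.93748808e+01,  7.01536372e+00,
        1.02016755e-02, -4.61206275e-05]), 'tcp_pos': array([ 0.15495442, -0.65650401,  0.20921868]), 'eef_rot': array([ 1.79914877e+02, -8.92925186e-03, -1.66723434e+02]), 'contact_force': array([-0.60158824,  0.16419379,  0.49989548]), 'moment': array([-0.01188956,  0.0141608 ,  0.00562401]), 'gripper_width': 0.08769096611051329}
```

View pics/top1.png

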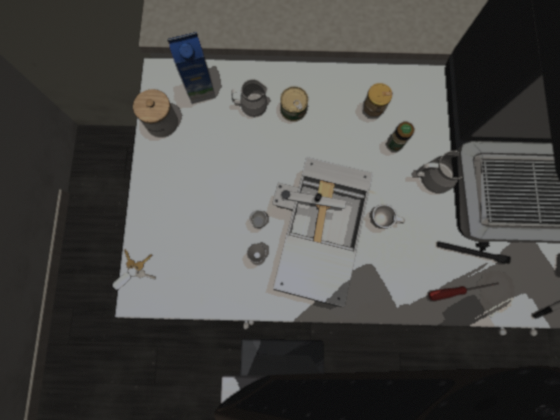

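View pics/scene1.png

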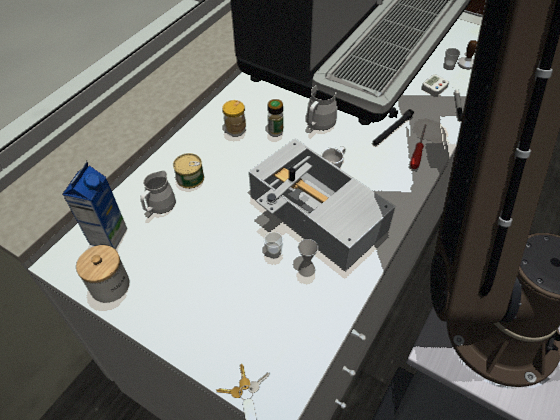

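The top view shows the box with its roof corners near (310,158), (371,174), (345,305) and (274,290). The keeper post is near (318,197), the pivot near (285,195), the spatula blade near (327,187) and the glass/jigger near (259,219)/(257,254). The mug is near (385,217).

```bash
cat >> h.py <<'E'
def load(n): return dict(np.load(n+".npz"))
E
python3 - <<'E'
from h import *
c=load("top"); P=cloud(c)
print("counter z",np.median(P[300:310,180:230,2]), "roof z", np.median(P[255:285,300:330,2]))
m=((P[...,2]>.092)&(P[...,2]<.104)&(P[...,0]<.95)).astype(np.uint8); m[:140]=0;m[320:]=0;m[:,:265]=0;m[:,380:]=0
n,l,s,_=cv2.connectedComponentsWithStats(m)
print(s[s[:,4]>100])
k=np.isin(l,[i for i in range(1,n) if s[i,4]>100])
q=P[k][:,:2].astype(np.float32)
R=cv2.minAreaRect(q*1000); print(R); print(cv2.boxPoints(R))
big=cv2.resize(c["image"][140:320,240:420],None,fx=4,fy=4,interpolation=cv2.INTER_CUBIC)[:600]
cv2.imwrite("pics/top_crop.png",cv2.convertScaleAbs(big[:600],alpha=1.3))
E
```

```text
counter z 0.000978964801360106 roof z 0.10123584686371484
[[     0      0    560    420 229263]
 [   272    157    101    150   5932]]
((500.74285888671875, -48.42808532714844), (217.25003051757812, 326.3612060546875), 77.08002471923828)
[[ 317.406    -117.81753 ]
 [ 635.50476  -190.7886  ]
 [ 684.0797     20.961357]
 [ 365.98096    93.932434]]
```

View pics/top_crop.png

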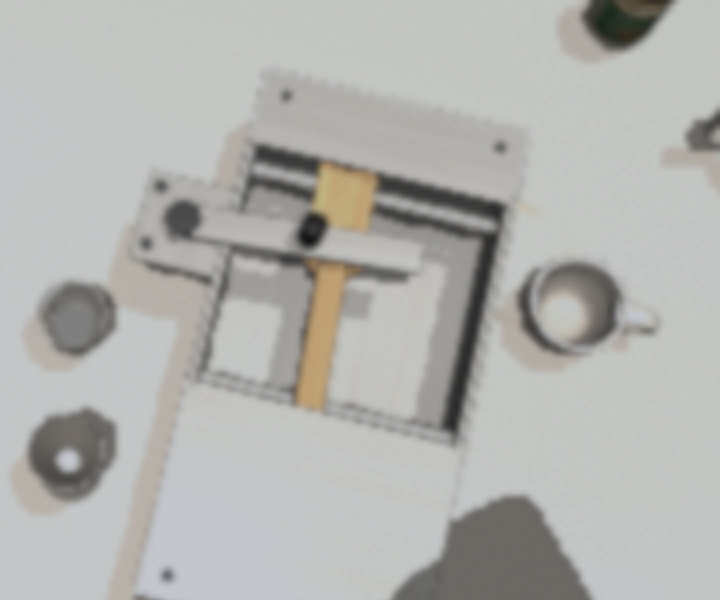

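Box length fits 326 mm (it measured 326.4) and yaw is about −12.9°. Next I'll measure the spatula line, and check the post and pivot by depth.

```bash
cat >> h.py <<'E'
u=np.array([.9747,-.2236]); v=np.array([.2236,.9747]); W=np.array([.5339,-.0823])
def box(p): d=np.asarray(p)[...,:2]-W; return np.stack([d@u,d@v],-1)*1000
def world(b): return W+(b[0]*u+b[1]*v)/1000
def wood(c,X0,rad):
    h=cv2.cvtColor(c["image"],cv2.COLOR_BGR2HSV)
    m=cv2.inRange(h,(8,70,60),(28,255,255))
    mm=np.zeros_like(m); cv2.circle(mm,tuple(int(x) for x in pix(c,X0)),rad,255,-1)
    return m&mm
E
python3 - <<'E'
from h import *
c=load("top"); P=cloud(c)
m=wood(c,[*W,.09],55)
q=np.argwhere(m>0); out=[]
for vv,uu in q:
    out.append([*box(ray(c,uu,vv,.088)),P[vv,uu,2]*1000])
out=np.array(out)
for a in range(-80,81,15):
    s=out[(out[:,0]>=a)&(out[:,0]<a+15)]
    if len(s): print(a,len(s),np.round([s[:,1].min(),s[:,1].mean(),s[:,1].max(),np.median(s[:,2])],1))
# post
sel=(P[...,2]>.125)&(P[...,2]<.155)&(abs(P[...,0]-.556)<.05)&(abs(P[...,1]+.053)<.05)
print("post",sel.sum(),P[sel].mean(0) if sel.any() else None, box(P[sel].mean(0)), "exp",world((15,33)), "piv",world((15,108)), "end",world((90,108)))
for n in ("top","scene"):
    d=load(n); 
    for z in (.145,.109): print(n,"post exp pix",z,np.round(pix(d,[*world((15,33)),z]),1))
sel=(P[...,2]>.106)&(np.linalg.norm(P[...,:2]-world((15,108)),axis=-1)<.04)
print("pivot z",np.percentile(P[sel][:,2],[50,90,99]),box(P[sel]).mean(0))
E
```

```text
-80 17 [ 1.9  9.6 17.2 91.9]
-65 44 [ 2.8 10.5 18.3 92.2]
-50 42 [ 3.7 11.5 19.2 92.6]
-35 45 [ 4.6 12.5 20.8 91.7]
-20 43 [ 5.  13.2 21.2 92.4]
-5 45 [ 5.4 14.3 27.3 91.6]
10 35 [-0.7 14.6 30.7 90.9]
40 76 [-0.1 16.8 35.  85.3]
55 86 [-1.9 16.7 34.4 84.9]
70 48 [-1.  18.1 37.2 85.7]
post 51 [ 0.5598935  -0.05354363  0.14198598] [18.90593515 33.84098079] exp [ 0.5558993 -0.0534889] piv [0.5726693 0.0196136] end [0.6457718 0.0028436]
top post exp pix 0.145 [317.6 198.3]
top post exp pix 0.109 [316.  202.2]
scene post exp pix 0.145 [293.  171.6]
scene post exp pix 0.109 [292.8 181.8]
pivot z [0.11209895 0.11706811 0.11918296] [15.09752757 93.62289925]
```

The box pose is checked: the post is within about 3 mm of expected, handle top is at 91 mm and blade top at 84 mm. The spatula is yawed about +3.2° to the box, with its centreline at box y≈14 when x=0. I'm moving to above the post, jaws along the swing tangent.

step_arm --increments '[{"tx": 25, "ty": 37.5, "az": 4, "claw": -0.1}, {"tx": 25, "ty": 37.5, "az": 4, "claw": -0.1}, {"tx": 25, "ty": 37.5, "az": 4, "claw": -0.1}, {"tx": 25, "ty": 37.5, "az": 4, "claw": -0.1}, {"tx": 25, "ty": 37.5, "az": 4, "claw": -0.1}, {"tx": 25, "ty": 37.5, "az": 4, "claw": -0.1}, {"tx": 25, "ty": 37.5, "az": 4, "claw": -0.1}, {"tx": 25, "ty": 37.5, "az": 4, "claw": -0.1}, {"tx": 25, "ty": 37.5, "az": 4, "claw": -0.1}, {"tx": 25, "ty": 37.5, "az": 4, "claw": -0.1}, {"tx": 25, "ty": 37.5, "az": 4, "claw": -0.1}, {"tx": 25, "ty": 37.5, "az": 4, "claw": -0.1}]' --newtons 20

```text
$.increments[0]: bad value
```

step_arm --increments '[{"tx": 26, "ty": 38, "az": 4, "claw": -0.1}, {"tx": 26, "ty": 38, "az": 4, "claw": -0.1}, {"tx": 26, "ty": 38, "az": 4, "claw": -0.1}, {"tx": 25, "ty": 39, "az": 3.8, "claw": -0.1}, {"claw": -0.1}, {"claw": -0.1}]'

```text
$.increments[0]: bad value
```

```bash
python3 - <<'E'
from h import *
s=r.get_state(); print(s["time_s"],s["tcp_pos"],s["eef_rot"],s["joints"],s["gripper_width"])
c=optics.capture("wrist"); np.savez("wrist.npz",**c); cv2.imwrite("pics/wrist1.png",c["image"])
print(-c["R"].T@c["t"],c["fx"],pix(c,[*world((15,33)),.145]))
E
```

```text
0.1 [ 0.15495442 -0.65650401  0.20921868] [ 1.79914877e+02 -8.92925186e-03 -1.66723434e+02] [-6.02096547e+01  2.05876193e+01  6.39291122e-01 -1.66241157e-02
 -7.01358227e+01 -1.65081255e+01] 0.08769096611051329
[ 0.08893325 -0.67293731  0.38387214] 336.06201239966504 (np.float64(714.0606702991432), np.float64(659.0352552295154))
```

View pics/wrist1.png

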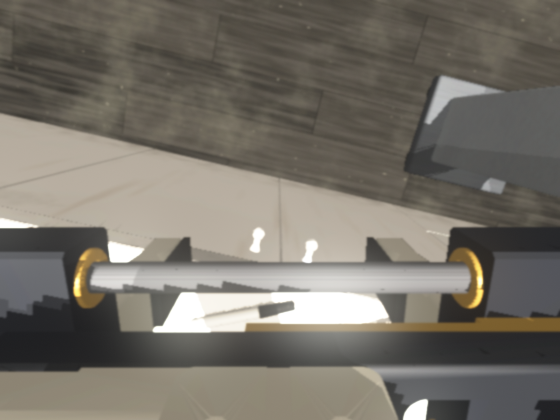

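The moves were refused, probably because each row needs every field, and the arm hasn't moved. The wrist view only shows the counter edge, with the fingers across the middle. I'll resend with full rows.

step_arm --increments '[{"tx": 25, "ty": 37.5, "tz": 0, "ax": 0, "ay": 0, "az": 4, "claw": -0.1}, {"tx": 25, "ty": 37.5, "tz": 0, "ax": 0, "ay": 0, "az": 4, "claw": -0.1}, {"tx": 25, "ty": 37.5, "tz": 0, "ax": 0, "ay": 0, "az": 4, "claw": -0.1}, {"tx": 25, "ty": 37.5, "tz": 0, "ax": 0, "ay": 0, "az": 4, "claw": -0.1}, {"tx": 25, "ty": 37.5, "tz": 0, "ax": 0, "ay": 0, "az": 4, "claw": -0.1}, {"tx": 25, "ty": 37.5, "tz": 0, "ax": 0, "ay": 0, "az": 4, "claw": -0.1}, {"tx": 25, "ty": 37.5, "tz": 0, "ax": 0, "ay": 0, "az": 4, "claw": -0.1}, {"tx": 25, "ty": 37.5, "tz": 0, "ax": 0, "ay": 0, "az": 4, "claw": -0.1}, {"tx": 25, "ty": 37.5, "tz": 0, "ax": 0, "ay": 0, "az": 4, "claw": -0.1}, {"tx": 25, "ty": 37.5, "tz": 0, "ax": 0, "ay": 0, "az": 4, "claw": -0.1}, {"tx": 25, "ty": 37.5, "tz": 0, "ax": 0, "ay": 0, "az": 4, "claw": -0.1}, {"tx": 25, "ty": 37.5, "tz": 0, "ax": 0, "ay": 0, "az": 4, "claw": -0.1}]' --newtons 20

```text
time_s: 1.35
tcp_pos: [0.4556, -0.2051, 0.2102]
eef_rot: [-180.0, 0.0, -118.5]
contact_force: [1.1, -1.2, 0.3]
gripper_width: 0.0395
```

step_arm --increments '[{"tx": 25, "ty": 38, "tz": 0, "ax": 0, "ay": 0, "az": 4, "claw": -0.1}, {"tx": 26, "ty": 38, "tz": 0, "ax": 0, "ay": 0, "az": 4, "claw": -0.1}, {"tx": 26, "ty": 38, "tz": 0, "ax": 0, "ay": 0, "az": 4, "claw": -0.1}, {"tx": 25, "ty": 38, "tz": 0, "ax": 0, "ay": 0, "az": 3.6, "claw": -0.1}, {"tx": 0, "ty": 0, "tz": 0, "ax": 0, "ay": 0, "az": 0, "claw": -0.1}, {"tx": 0, "ty": 0, "tz": 0, "ax": 0, "ay": 0, "az": 0, "claw": -0.1}]'

```text
time_s: 1.95
tcp_pos: [0.5571, -0.054, 0.2094]
eef_rot: [179.9, -0.0, -103.0]
contact_force: [-0.9, 0.7, -0.4]
gripper_width: 0.0394
```

```bash
python3 - <<'E'
from h import *
s=r.get_state(); print(s["time_s"],s["tcp_pos"],s["eef_rot"],s["joints"],s["gripper_width"])
c=optics.capture("wrist"); np.savez("wrist.npz",**c); cv2.imwrite("pics/wrist2.png",c["image"])
print(-c["R"].T@c["t"],pix(c,[*world((15,33)),.145]),pix(c,s["tcp_pos"]))
E
```

```text
1.95 [ 0.55705667 -0.05395179  0.20936737] [ 1.79925694e+02 -2.75093617e-02 -1.03028799e+02] [ 1.45024315e+01  9.80384300e+00 -1.40758262e+01 -1.08777741e-02
 -6.61989388e+01 -2.75268514e+01] 0.03937902716007581
[ 0.54176826 -0.12044991  0.3840299 ] (np.float64(279.47213474873246), np.float64(212.73190966050504)) (np.float64(277.8786221312608), np.float64(244.38250448255292))
```

View pics/wrist2.png

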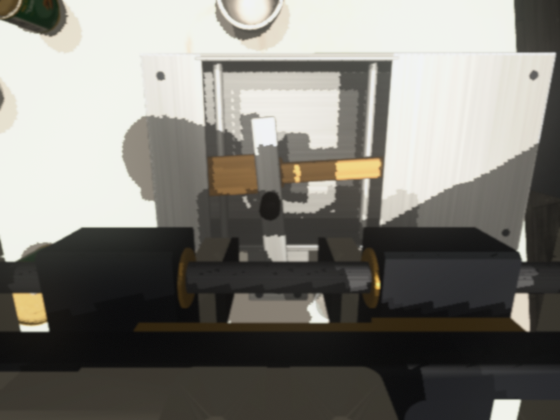

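The wrist view shows the post at about (269,206), where I expected (279,213). The window's far edges are at rows 60-ish, between columns 203 and 393. I'm checking the box pose against this view.

```bash
python3 - <<'E'
from h import *
c=load("wrist"); P=cloud(c)
for n,b,z in (("win +75,-80",(75,-80),.1),("win -75,-80",(-75,-80),.1),("corner -203,-83",(-203,-83),.1),("corner 123,-83",(123,-83),.1),("bar tip",(15,-35),.11)): print(n,np.round(pix(c,[*world(b),z]),1))
for q in ((160,75),(533,75),(505,232)): print("screw",q,box(ray(c,*q,.1)))
print("post top",box(ray(c,269,199,.145)),"base",box(ray(c,270,216,.11)),P[200,269],P[205,270])
print("bar tip",box(ray(c,264,118,.11)))
sel=(P[...,2]>.13)&(P[...,2]<.16); sel[225:]=0; print("post depth",sel.sum(),P[sel].mean(0),box(P[sel].mean(0)))
e=(P[...,2]>.093)&(P[...,2]<.105); e[230:]=0
for row in (90,130,210): 
    x=np.where(e[row])[0]; g=np.where(np.diff(x)>20)[0]; print(row,x[0],x[-1],[(x[i],x[i+1]) for i in g],box(ray(c,x[0],row,.1)))
E
```

```text
win +75,-80 [202.5  58.6]
win -75,-80 [393.6  58.2]
corner -203,-83 [557.4  53.6]
corner 123,-83 [140.9  54.7]
bar tip [279.1 117.7]
screw (160, 75) [109.41148005 -68.02750025]
screw (533, 75) [-186.81376993  -67.33009464]
screw (505, 232) [-186.60554379   64.35089339]
post top [22.64910541 22.53020298] base [22.88097255 45.88639298] [ 0.56144042 -0.06394723  0.14189421] [ 0.56147377 -0.06045499  0.14351861]
bar tip [ 26.93303314 -34.80215324]
post depth 400 [ 0.56210364 -0.05792064  0.14306081] [22.0388604  30.06889527]
90 144 548 [(np.int64(203), np.int64(390))] [123.26160848 -56.76345065]
130 148 541 [(np.int64(205), np.int64(387))] [123.18139288 -25.42752675]
210 156 525 [(np.int64(210), np.int64(381))] [123.00601239  43.08420197]
```

The box pose agrees to under 1 mm. The keeper itself sits about 5° off closed, so the post is at world (0.562, −0.055). I'm correcting, turning 5°, lowering and narrowing the jaws around the post.

step_arm --increments '[{"tx": 5, "ty": -0.5, "tz": 0, "ax": 0, "ay": 0, "az": 5, "claw": -0.1}, {"tx": 0, "ty": 0, "tz": -24, "ax": 0, "ay": 0, "az": 0, "claw": -0.1}, {"tx": 0, "ty": 0, "tz": -24, "ax": 0, "ay": 0, "az": 0, "claw": -0.1}, {"tx": 0, "ty": 0, "tz": -22, "ax": 0, "ay": 0, "az": 0, "claw": -0.1}, {"tx": 0, "ty": 0, "tz": 0, "ax": 0, "ay": 0, "az": 0, "claw": -0.5}, {"tx": 0, "ty": 0, "tz": 0, "ax": 0, "ay": 0, "az": 0, "claw": -0.5}, {"tx": 0, "ty": 0, "tz": 0, "ax": 0, "ay": 0, "az": 0, "claw": -0.5}]'

```text
time_s: 2.7
tcp_pos: [0.5628, -0.0559, 0.1416]
eef_rot: [-179.9, 0.0, -98.2]
contact_force: [0.4, -0.1, 0.4]
gripper_width: 0.0238
```

```bash
python3 - <<'E'
import numpy as np
# arc in world: pivot (.5727,.0196); radius 75; angle from -v dir (world -102.9deg)+5 -> to +u dir (-12.9)+4 overdrive
p=np.array([572.7,19.6]); a=np.radians(np.r_[np.linspace(-97.9,-10.9,13)])
q=p+75*np.c_[np.cos(a),np.sin(a)]; print(np.round(np.diff(q,axis=0),1), np.round(q[[0,-1]],1), 87/12)
E
```

```text
[[ 9.5 -0.7]
 [ 9.5  0.5]
 [ 9.3  1.7]
 [ 9.   2.8]
 [ 8.6  4. ]
 [ 8.   5. ]
 [ 7.3  6. ]
 [ 6.5  6.9]
 [ 5.6  7.6]
 [ 4.6  8.3]
 [ 3.5  8.8]
 [ 2.4  9.2]] [[562.4 -54.7]
 [646.3   5.4]] 7.25
```

step_arm --increments '[{"tx": 9.5, "ty": -0.5, "tz": 0, "ax": 0, "ay": 0, "az": 7.25, "claw": -0.5}, {"tx": 9.5, "ty": 0.5, "tz": 0, "ax": 0, "ay": 0, "az": 7.25, "claw": -0.5}, {"tx": 9.3, "ty": 1.7, "tz": 0, "ax": 0, "ay": 0, "az": 7.25, "claw": -0.5}, {"tx": 9, "ty": 2.8, "tz": 0, "ax": 0, "ay": 0, "az": 7.25, "claw": -0.5}, {"tx": 8.6, "ty": 4, "tz": 0, "ax": 0, "ay": 0, "az": 7.25, "claw": -0.5}, {"tx": 8, "ty": 5, "tz": 0, "ax": 0, "ay": 0, "az": 7.25, "claw": -0.5}, {"tx": 7.3, "ty": 6, "tz": 0, "ax": 0, "ay": 0, "az": 7.25, "claw": -0.5}, {"tx": 6.5, "ty": 6.9, "tz": 0, "ax": 0, "ay": 0, "az": 7.25, "claw": -0.5}, {"tx": 5.6, "ty": 7.6, "tz": 0, "ax": 0, "ay": 0, "az": 7.25, "claw": -0.5}, {"tx": 4.6, "ty": 8.3, "tz": 0, "ax": 0, "ay": 0, "az": 7.25, "claw": -0.5}, {"tx": 3.5, "ty": 8.8, "tz": 0, "ax": 0, "ay": 0, "az": 7.25, "claw": -0.5}, {"tx": 2.4, "ty": 9.2, "tz": 0, "ax": 0, "ay": 0, "az": 7.25, "claw": -0.5}]'

```text
time_s: 3.9
tcp_pos: [0.6468, 0.0051, 0.1416]
eef_rot: [-180.0, -0.1, -10.8]
contact_force: [-0.5, 0.2, 0.1]
gripper_width: 0.022
```

step_arm --increments '[{"tx": 0.5, "ty": 2, "tz": 0, "ax": 0, "ay": 0, "az": 0, "claw": -0.5}, {"tx": 0, "ty": 0, "tz": 0, "ax": 0, "ay": 0, "az": 0, "claw": -0.5}, {"tx": 0, "ty": 0, "tz": 0, "ax": 0, "ay": 0, "az": 0, "claw": -0.5}]'

```text
time_s: 4.2
tcp_pos: [0.6464, 0.0066, 0.1407]
eef_rot: [-180.0, -0.0, -11.3]
contact_force: [-0.1, 0.0, -0.3]
gripper_width: 0.0218
```

step_arm --increments '[{"tx": 0, "ty": 0, "tz": 0, "ax": 0, "ay": 0, "az": 0, "claw": -0.1}, {"tx": 0, "ty": -2, "tz": 0, "ax": 0, "ay": 0, "az": 0, "claw": -0.1}, {"tx": 0, "ty": 0, "tz": 25, "ax": 0, "ay": 0, "az": 0, "claw": -0.1}, {"tx": 0, "ty": 0, "tz": 25, "ax": 0, "ay": 0, "az": 0, "claw": -0.1}, {"tx": 0, "ty": 0, "tz": 20, "ax": 0, "ay": 0, "az": 0, "claw": -0.1}, {"tx": -36, "ty": -25, "tz": 0, "ax": 0, "ay": 0, "az": 0.5, "claw": -0.1}, {"tx": -36, "ty": -25, "tz": 0, "ax": 0, "ay": 0, "az": 0.5, "claw": -0.1}, {"tx": -37, "ty": -25, "tz": 0, "ax": 0, "ay": 0, "az": 0.5, "claw": -0.1}, {"tx": 0, "ty": 0, "tz": 0, "ax": 0, "ay": 0, "az": 0, "claw": -0.1}, {"tx": 0, "ty": 0, "tz": 0, "ax": 0, "ay": 0, "az": 0, "claw": -0.1}]'

```text
time_s: 5.2
tcp_pos: [0.5369, -0.071, 0.211]
eef_rot: [-180.0, -0.1, -9.7]
contact_force: [0.4, -0.2, -0.2]
gripper_width: 0.0394
```

```bash
python3 - <<'E'
from h import *
s=r.get_state(); print(s["time_s"],s["tcp_pos"],s["eef_rot"],s["joints"],box(s["tcp_pos"]))
w=optics.capture("wrist"); np.savez("wrist.npz",**w)
t=optics.capture("top"); np.savez("top2.npz",**t)
sc=optics.capture("scene"); np.savez("scene2.npz",**sc)
cv2.imwrite("pics/pair.png",np.vstack([np.hstack([w["image"][:,:400],cv2.resize(t["image"][140:280,240:373],(400,420))]),])[:600])
for n,c in (("w",w),("t",t)):
    P=cloud(c)
    print(n,"open post pix",pix(c,[*world((90,108)),.145]))
    sel=(P[...,2]>.125)&(P[...,2]<.155)&(np.linalg.norm(P[...,:2]-world((90,108)),axis=-1)<.035)
    if sel.any(): print("post",sel.sum(),box(P[sel].mean(0)))
    m=wood(c,[*W,.09],200 if n=="w" else 55); q=np.argwhere(m>0)
    b=np.array([[*box(ray(c,uu,vv,.088)),P[vv,uu,2]*1000] for vv,uu in q])
    for a in range(-80,85,8):
        k=b[(b[:,0]>=a)&(b[:,0]<a+8)&(b[:,2]>65)]
        if len(k): print(a,len(k),np.round([k[:,1].min(),k[:,1].mean(),k[:,1].max(),np.median(k[:,2])],1))
E
```

```text
5.2 [ 0.53687487 -0.0709684   0.21095578] [-1.79968389e+02 -9.09367465e-02 -9.72123021e+00] [ 1.32174682e+01  7.88548077e+00 -1.62056391e+01  6.93997434e-03
 -6.58128143e+01  6.70584885e+01] [ 0.36586475 11.71008868]
w open post pix (np.float64(141.47698190765144), np.float64(75.00998474219656))
-80 41 [-90.7 -56.2 101.1 313.5]
-72 107 [-88.6  24.4 101.1 309.5]
-64 176 [-86.6   7.3  98.1  90.9]
-56 156 [-82.7   7.4  18.4  90.7]
-48 157 [ 0.1  9.3 18.2 90.7]
-40 161 [ 0.4  9.7 19.2 90.8]
-32 164 [ 0.9  9.8 18.9 90.8]
-24 158 [ 2.3 10.9 19.4 90.8]
-16 163 [ 2.3 11.2 19.7 90.8]
-8 164 [ 2.8 11.6 20.1 90.8]
0 172 [ 2.9 11.7 20.5 90.8]
8 54 [ 3.4 11.1 20.6 90.9]
24 24 [12.8 22.6 30.5 87.2]
32 341 [-2.9 14.6 30.8 84.3]
40 366 [-2.5 14.7 32.  83.9]
48 375 [-2.  15.1 32.3 84. ]
56 388 [-2.1 15.4 32.6 83.9]
64 402 [-1.8 15.9 33.8 84. ]
72 225 [-1.2 16.2 33.1 84. ]
t open post pix (np.float64(293.3569572358719), np.float64(160.1659209679259))
-72 21 [ 1.9  9.5 17.2 91.6]
-64 23 [ 2.3 10.4 18.3 92. ]
-56 23 [ 2.8 10.8 18.7 91.6]
-48 24 [ 3.2 11.2 19.2 92.5]
-40 23 [ 3.7 11.6 19.7 92.8]
-32 24 [ 4.1 12.4 20.8 91.9]
-24 24 [ 5.2 13.1 21.2 91.9]
-16 23 [ 5.  13.1 20.5 91.6]
-8 22 [ 6.1 13.7 21.6 92.4]
0 24 [ 5.4 13.4 21.5 92.1]
8 32 [ 3.5 15.3 28.4 91. ]
16 5 [ 1.7  6.8 11.5 89.3]
32 4 [ 19.4  53.   65.6 316.7]
40 28 [-37.1   7.6  22.8  87.4]
```

View pics/pair.png

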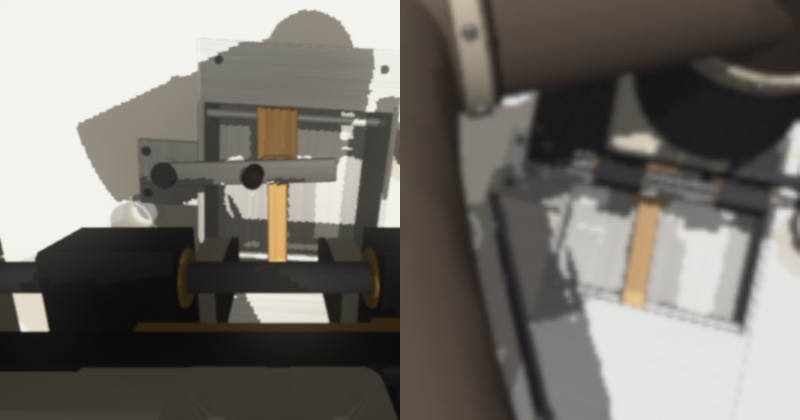

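The picture shows that the keeper is not open. The bar still crosses the window, with the post at (252,177) and the pivot at (164,176) in the wrist view. I'll locate the post and look at the swing's geometry again.

```bash
python3 - <<'E'
from h import *
print(r.finger_overhang)
c=load("wrist"); P=cloud(c)
sel=(P[...,2]>.128)&(P[...,2]<.16); sel[228:]=0; n,l,s,ce=cv2.connectedComponentsWithStats(sel.astype(np.uint8))
for i in range(1,n):
    if s[i,4]>60: print(s[i],box(np.median(P[l==i],0)),np.median(P[l==i],0))
for q in ((252,168),(252,177),(252,188)): print(q,box(ray(c,*q,.145)),P[q[1],q[0]],c["depth"][q[1],q[0]])
print("pivot",box(ray(c,164,176,.115)),P[176,164], "tip",box(ray(c,336,168,.11)))
sel=(P[...,2]>.104)&(P[...,2]<.113); sel[228:]=0
b=box(P[sel]); 
for a in range(-35,110,15):
    k=b[(b[:,1]>a)&(b[:,1]<a+15)]
    if len(k): print(a,len(k),np.round([k[:,0].min(),np.median(k[:,0]),k[:,0].max()],1))
E
```

```text
0.019
[242 166  22  24 401] [24.09910501 30.9717917 ] [ 0.56431356 -0.05750127  0.14438775]
(252, 168) [31.28204456 31.49814393] [ 0.57086138 -0.05815098  0.14064073] 0.24622357
(252, 177) [24.73324592 31.26301485] [ 0.56495928 -0.05733383  0.14476234] 0.2437261
(252, 188) [16.60737257 30.97126223] [ 0.55666696 -0.05562234  0.14319461] 0.2473649
pivot [ 16.26588996 104.90708832] [0.57324347 0.01620084 0.11530341] tip [ 29.84814312 -35.18951169]
-35 433 [16.8 27.9 37.9]
-20 447 [16.3 26.9 37. ]
-5 434 [15.6 25.6 35.5]
10 432 [13.7 24.6 34.5]
25 106 [13.6 30.7 33.1]
40 412 [11.3 22.4 31.9]
55 432 [10.4 20.7 30.4]
70 445 [ 8.9 19.3 29.5]
85 374 [ 8.  19.  28.1]
100 30 [ 6.8 26.4 28.6]
```

The post is at about world (0.5645, −0.056) and the keeper is only about 7° open, so the jaws never took hold of it. This time I'll grip the post firmly and confirm a 16 mm opening before swinging.

step_arm --increments '[{"tx": 2.5, "ty": 1.5, "tz": 0, "ax": 0, "ay": 0, "az": -7.84, "claw": -0.1}, {"tx": 2.5, "ty": 1.5, "tz": 0, "ax": 0, "ay": 0, "az": -7.84, "claw": -0.1}, {"tx": 2.5, "ty": 1.5, "tz": 0, "ax": 0, "ay": 0, "az": -7.84, "claw": -0.1}, {"tx": 2.5, "ty": 1.5, "tz": 0, "ax": 0, "ay": 0, "az": -7.84, "claw": -0.1}, {"tx": 2.5, "ty": 1.5, "tz": 0, "ax": 0, "ay": 0, "az": -7.84, "claw": -0.1}, {"tx": 2.5, "ty": 1.5, "tz": 0, "ax": 0, "ay": 0, "az": -7.84, "claw": -0.1}, {"tx": 2.5, "ty": 1.5, "tz": 0, "ax": 0, "ay": 0, "az": -7.84, "claw": -0.1}, {"tx": 2.5, "ty": 1.5, "tz": 0, "ax": 0, "ay": 0, "az": -7.84, "claw": -0.1}, {"tx": 2.5, "ty": 1.5, "tz": 0, "ax": 0, "ay": 0, "az": -7.84, "claw": -0.1}, {"tx": 2.5, "ty": 1.5, "tz": 0, "ax": 0, "ay": 0, "az": -7.84, "claw": -0.1}, {"tx": 2.5, "ty": 0, "tz": 0, "ax": 0, "ay": 0, "az": -7.84, "claw": -0.1}]'

```text
time_s: 6.45
tcp_pos: [0.5657, -0.0544, 0.2094]
eef_rot: [179.9, -0.0, -96.1]
contact_force: [-0.5, -0.4, 0.1]
gripper_width: 0.0394
```

step_arm --increments '[{"tx": 0, "ty": 0, "tz": -25, "ax": 0, "ay": 0, "az": 0, "claw": -0.1}, {"tx": 0, "ty": 0, "tz": -25, "ax": 0, "ay": 0, "az": 0, "claw": -0.1}, {"tx": 0, "ty": 0, "tz": -25, "ax": 0, "ay": 0, "az": 0, "claw": -0.1}, {"tx": 0, "ty": 0, "tz": 0, "ax": 0, "ay": 0, "az": 0, "claw": -0.1}, {"tx": 0, "ty": 0, "tz": 0, "ax": 0, "ay": 0, "az": 0, "claw": -0.7}, {"tx": 0, "ty": 0, "tz": 0, "ax": 0, "ay": 0, "az": 0, "claw": -1}, {"tx": 0, "ty": 0, "tz": 0, "ax": 0, "ay": 0, "az": 0, "claw": -1}, {"tx": 0, "ty": 0, "tz": 0, "ax": 0, "ay": 0, "az": 0, "claw": -1}]' --newtons 15

```text
time_s: 7.25
tcp_pos: [0.5654, -0.055, 0.1361]
eef_rot: [-179.9, 0.0, -95.9]
contact_force: [-0.5, -0.7, -0.8]
gripper_width: 0.0132
```

step_arm --increments '[{"tx": 0, "ty": 0, "tz": 0, "ax": 0, "ay": 0, "az": 0, "claw": -1}, {"tx": 0, "ty": 0, "tz": 0, "ax": 0, "ay": 0, "az": 0, "claw": -1}, {"tx": 0, "ty": 0, "tz": 0, "ax": 0, "ay": 0, "az": 0, "claw": -1}]'

```text
time_s: 7.55
tcp_pos: [0.5649, -0.0552, 0.1352]
eef_rot: [-180.0, 0.0, -95.9]
contact_force: [-0.0, 1.0, -0.5]
gripper_width: 0.0
```

```bash
python3 - <<'E'
from h import *
a=optics.capture("scene"); np.savez("scene3.npz",**a)
w=optics.capture("wrist"); np.savez("wrist3.npz",**w)
x,y=[int(k) for k in pix(a,r.get_state()["tcp_pos"])]; print(x,y, pix(w,r.get_state()["tcp_pos"]), r.get_state()["gripper_width"])
cr=cv2.resize(a["image"][y-60:y+45,x-50:x+50],(400,420),interpolation=cv2.INTER_CUBIC)
cv2.imwrite("pics/pair2.png",np.hstack([cr,w["image"][:,80:480]]))
E
```

```text
290 172 (np.float64(277.76039031448), np.float64(244.30925762374625)) 0.000604180162535969
```

View pics/pair2.png

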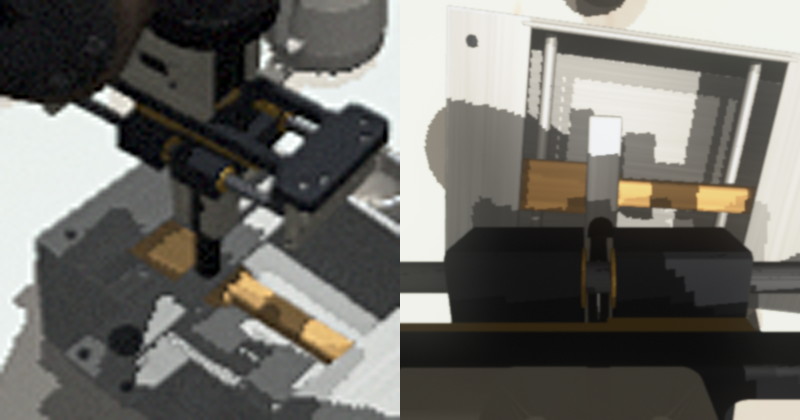

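The fingers shut completely at about (280,260) in the wrist view. The post is in front of them, on their −y side, at about (280,228). So the post is nearer −y than my estimate, and I'll measure it against the fingers.

```bash
python3 - <<'E'
from h import *
c=load("wrist3"); P=cloud(c); s=r.get_state(); print(s["tcp_pos"])
np.set_printoptions(precision=4,suppress=True)
for row in range(205,330,6): print(row,P[row,280],c["depth"][row,280])
for n in ("scene3","scene2","scene"):
    a=load(n); x,y=[int(k) for k in pix(a,[*world((21,33)),.12])]
    # dark post pixels
    g=a["image"].max(2)[y-30:y+30,x-30:x+30]
    m=(g<40).astype(np.uint8); k,l,st,ce=cv2.connectedComponentsWithStats(m)
    print(n,(x,y),[(st[i].tolist(),(ce[i]+[x-30,y-30]).round(1)) for i in range(1,k) if st[i,4]>30])
E
```

```text
[ 0.56482814 -0.05513507  0.13511454]
205 [ 0.5618 -0.0708  0.1097] 0.20685825
211 [ 0.5622 -0.0671  0.1101] 0.2074265
217 [ 0.5625 -0.0644  0.114 ] 0.20430493
223 [ 0.5626 -0.0643  0.1257] 0.19298728
229 [ 0.5627 -0.0641  0.1358] 0.18329526
235 [ 0.5628 -0.0631  0.1426] 0.17699477
241 [ 0.5627 -0.0654  0.1575] 0.16202603
247 [ 0.5627 -0.0654  0.1653] 0.1544587
253 [ 0.5627 -0.0653  0.1721] 0.1479118
259 [ 0.5628 -0.0656  0.1791] 0.14106089
265 [ 0.5608 -0.0873  0.2322] 0.08412349
271 [ 0.5609 -0.087   0.2349] 0.08161378
277 [ 0.561  -0.0858  0.2357] 0.081094
283 [ 0.5612 -0.0841  0.2355] 0.081784144
289 [ 0.5614 -0.0824  0.2353] 0.082365416
295 [ 0.5635 -0.0597  0.1981] 0.12410245
301 [ 0.5637 -0.057   0.1978] 0.12512411
307 [ 0.5639 -0.055   0.1986] 0.12485548
313 [ 0.5642 -0.0529  0.1991] 0.12489387
319 [ 0.5646 -0.049   0.197 ] 0.12793593
325 [ 0.5618 -0.079   0.245 ] 0.07392343
scene3 (291, 177) [([9, 0, 40, 35, 314], array([289.5, 157.3])), ([45, 12, 15, 7, 48], array([312.5, 162.1])), ([6, 46, 8, 8, 49], array([270.9, 196.9]))]
scene2 (291, 177) [([28, 21, 6, 14, 77], array([291.5, 174.3]))]
scene (291, 177) [([28, 21, 7, 13, 63], array([291.8, 174.3]))]
```

Depth shows the post just below the fingertips: its front face is at y≈−0.064 and the fingers' lowest visible point is at z≈0.15. The tips seem to end higher than TCP − 19 mm. I'll measure the tip height relative to the TCP in the open-jaw views and the scene view.

```bash
python3 - <<'E'
from h import *
np.set_printoptions(precision=4,suppress=True)
c=load("wrist"); P=cloud(c); t=np.array([.5369,-.071,.211])
near=(np.linalg.norm(P[...,:2]-t[:2],axis=-1)<.07)&(P[...,2]>.15)&(P[...,2]<.30)
z=np.sort(P[near][:,2]); print("wrist open z low:",z[:5],z[len(z)//20])
for col in (215,225,330,345):
    print(col,[(int(k),P[k,col].round(3).tolist()) for k in range(228,300,8)])
for n,t in (("scene2",[.5369,-.071,.211]),("scene3",[.5648,-.0551,.1351])):
    c=load(n);P=cloud(c);t=np.array(t)
    near=(np.linalg.norm(P[...,:2]-t[:2],axis=-1)<.045)
    h,e=np.histogram(P[near][:,2]-t[2],bins=np.arange(-.09,.08,.01)); print(n,list(zip((e[:-1]*1000).round().astype(int).tolist(),h.tolist())),"tcp pix",pix(c,t),"tip pix",pix(c,t-[0,0,.019]))
E
```

```text
wrist open z low: [0.2267 0.2268 0.2269 0.227  0.2272] 0.23442728769605875
215 [(228, [0.498, 0.006, 0.032]), (236, [0.489, 0.008, 0.031]), (244, [0.553, -0.045, 0.241]), (252, [0.552, -0.047, 0.25]), (260, [0.552, -0.048, 0.259]), (268, [0.57, -0.061, 0.308]), (276, [0.568, -0.061, 0.31]), (284, [0.567, -0.061, 0.311]), (292, [0.564, -0.06, 0.31])]
225 [(228, [0.489, 0.0, 0.007]), (236, [0.479, 0.002, 0.007]), (244, [0.552, -0.05, 0.241]), (252, [0.55, -0.05, 0.245]), (260, [0.55, -0.052, 0.256]), (268, [0.57, -0.064, 0.31]), (276, [0.568, -0.064, 0.311]), (284, [0.566, -0.064, 0.311]), (292, [0.563, -0.063, 0.309])]
330 [(228, [0.467, -0.122, 0.007]), (236, [0.457, -0.121, 0.006]), (244, [0.543, -0.097, 0.24]), (252, [0.542, -0.096, 0.247]), (260, [0.543, -0.095, 0.256]), (268, [0.565, -0.09, 0.31]), (276, [0.564, -0.089, 0.311]), (284, [0.562, -0.089, 0.311]), (292, [0.559, -0.089, 0.309])]
345 [(228, [0.464, -0.14, 0.006]), (236, [0.455, -0.138, 0.007]), (244, [0.542, -0.104, 0.241]), (252, [0.542, -0.102, 0.249]), (260, [0.543, -0.1, 0.259]), (268, [0.565, -0.093, 0.309]), (276, [0.564, -0.093, 0.311]), (284, [0.561, -0.093, 0.311]), (292, [0.559, -0.092, 0.31])]
scene2 [(-90, 18), (-80, 16), (-70, 30), (-60, 0), (-50, 0), (-40, 0), (-30, 0), (-20, 0), (-10, 0), (0, 0), (10, 9), (20, 46), (30, 51), (40, 42), (50, 42), (60, 26)] tcp pix (np.float64(304.5643747348051), np.float64(150.13612451553968)) tip pix (np.float64(304.3230508681485), np.float64(156.05377062468744))
scene3 [(-90, 0), (-80, 0), (-70, 3), (-60, 58), (-50, 151), (-40, 11), (-30, 210), (-20, 25), (-10, 17), (0, 17), (10, 6), (20, 42), (30, 50), (40, 41), (50, 20), (60, 2)] tcp pix (np.float64(290.1052890905032), np.float64(172.57829530493424)) tip pix (np.float64(290.05029731350623), np.float64(177.93502321857704))
```

Both cameras agree that the fingertips end about 15.5 mm above the reported TCP, where the text puts them 19 mm below it. The true grasp point is therefore about 34 mm above the reported TCP along the tool axis, so the jaws passed over the post. I'll compensate: open, go 32 mm lower, and grip again.

step_arm --increments '[{"tx": 0, "ty": 0, "tz": 6, "ax": 0, "ay": 0, "az": 0, "claw": -0.1}, {"tx": 0, "ty": 0, "tz": 0, "ax": 0, "ay": 0, "az": 0, "claw": -0.1}, {"tx": 0, "ty": 0, "tz": 0, "ax": 0, "ay": 0, "az": 0, "claw": -0.1}, {"tx": 0, "ty": 0, "tz": 0, "ax": 0, "ay": 0, "az": 0, "claw": -0.1}, {"tx": -1, "ty": -1, "tz": -12, "ax": 0, "ay": 0, "az": 0, "claw": -0.1}, {"tx": 0, "ty": 0, "tz": -13, "ax": 0, "ay": 0, "az": 0, "claw": -0.1}, {"tx": 0, "ty": 0, "tz": -12, "ax": 0, "ay": 0, "az": 0, "claw": -0.1}, {"tx": 0, "ty": 0, "tz": 0, "ax": 0, "ay": 0, "az": 0, "claw": -0.7}, {"tx": 0, "ty": 0, "tz": 0, "ax": 0, "ay": 0, "az": 0, "claw": -1}, {"tx": 0, "ty": 0, "tz": 0, "ax": 0, "ay": 0, "az": 0, "claw": -1}, {"tx": 0, "ty": 0, "tz": 0, "ax": 0, "ay": 0, "az": 0, "claw": -1}, {"tx": 0, "ty": 0, "tz": 0, "ax": 0, "ay": 0, "az": 0, "claw": -1}]' --newtons 10

```text
time_s: 8.85
tcp_pos: [0.564, -0.0561, 0.1045]
eef_rot: [-180.0, 0.0, -95.9]
contact_force: [0.8, -0.4, -0.1]
gripper_width: 0.0154
```

The jaws hold the post at 15.4 mm. Now the swing.

```bash
python3 - <<'E'
import numpy as np
p=np.array([572.7,19.6]); a=np.radians(np.linspace(-96.6,-12.3,13))
q=p+75.5*np.c_[np.cos(a),np.sin(a)]; print(np.round(np.diff(q,axis=0),1).tolist(), q[-1],84.3/12)
E
```

```text
[[9.2, -0.5], [9.2, 0.6], [9.1, 1.8], [8.8, 2.9], [8.4, 3.9], [7.8, 4.9], [7.2, 5.8], [6.4, 6.7], [5.6, 7.4], [4.6, 8.0], [3.6, 8.5], [2.5, 8.9]] [646.46694087   3.51620584] 7.0249999999999995
```

step_arm --increments '[{"tx": 9.2, "ty": -0.5, "tz": 0, "ax": 0, "ay": 0, "az": 7, "claw": -1}, {"tx": 9.2, "ty": 0.6, "tz": 0, "ax": 0, "ay": 0, "az": 7, "claw": -1}, {"tx": 9.1, "ty": 1.8, "tz": 0, "ax": 0, "ay": 0, "az": 7, "claw": -1}, {"tx": 8.8, "ty": 2.9, "tz": 0, "ax": 0, "ay": 0, "az": 7, "claw": -1}, {"tx": 8.4, "ty": 3.9, "tz": 0, "ax": 0, "ay": 0, "az": 7, "claw": -1}, {"tx": 7.8, "ty": 4.9, "tz": 0, "ax": 0, "ay": 0, "az": 7, "claw": -1}, {"tx": 7.2, "ty": 5.8, "tz": 0, "ax": 0, "ay": 0, "az": 7, "claw": -1}, {"tx": 6.4, "ty": 6.7, "tz": 0, "ax": 0, "ay": 0, "az": 7, "claw": -1}, {"tx": 5.6, "ty": 7.4, "tz": 0, "ax": 0, "ay": 0, "az": 7, "claw": -1}, {"tx": 4.6, "ty": 8, "tz": 0, "ax": 0, "ay": 0, "az": 7, "claw": -1}, {"tx": 3.6, "ty": 8.5, "tz": 0, "ax": 0, "ay": 0, "az": 7, "claw": -1}, {"tx": 2.5, "ty": 8.9, "tz": 0, "ax": 0, "ay": 0, "az": 7, "claw": -1}]'

```text
time_s: 10.05
tcp_pos: [0.6474, 0.0021, 0.1045]
eef_rot: [180.0, -0.1, -11.6]
contact_force: [3.4, -10.3, -5.1]
gripper_width: 0.0159
```

step_arm --increments '[{"tx": 0, "ty": 0, "tz": 0, "ax": 0, "ay": 0, "az": 0, "claw": -1}, {"tx": 0, "ty": 0, "tz": 0, "ax": 0, "ay": 0, "az": 0, "claw": -1}]'

```text
time_s: 10.25
tcp_pos: [0.6472, 0.0018, 0.1045]
eef_rot: [179.9, -0.1, -11.8]
contact_force: [3.6, -5.4, -2.3]
gripper_width: 0.0155
```

The arm is pressing on the open stop (reaction about 5–10 N). Next: release, lift, move over the handle, and check the keeper with the cameras.

step_arm --increments '[{"tx": 0, "ty": 0, "tz": 0, "ax": 0, "ay": 0, "az": 0, "claw": -0.1}, {"tx": 0, "ty": 0, "tz": 0, "ax": 0, "ay": 0, "az": 0, "claw": -0.1}, {"tx": 0, "ty": 0, "tz": 0, "ax": 0, "ay": 0, "az": 0, "claw": -0.1}, {"tx": 0, "ty": 0, "tz": 25, "ax": 0, "ay": 0, "az": 0, "claw": -0.1}, {"tx": 0, "ty": 0, "tz": 25, "ax": 0, "ay": 0, "az": 0, "claw": -0.1}, {"tx": 0, "ty": 0, "tz": 25, "ax": 0, "ay": 0, "az": 0, "claw": -0.1}, {"tx": -36, "ty": -24, "tz": 0, "ax": 0, "ay": 0, "az": 0.6, "claw": -0.1}, {"tx": -36, "ty": -24, "tz": 0, "ax": 0, "ay": 0, "az": 0.6, "claw": -0.1}, {"tx": -35.6, "ty": -25, "tz": 0, "ax": 0, "ay": 0, "az": 0.6, "claw": -0.1}, {"tx": 0, "ty": 0, "tz": 0, "ax": 0, "ay": 0, "az": 0, "claw": -0.1}, {"tx": 0, "ty": 0, "tz": 0, "ax": 0, "ay": 0, "az": 0, "claw": -0.1}]'

```text
time_s: 11.35
tcp_pos: [0.5383, -0.0706, 0.18]
eef_rot: [-180.0, -0.1, -10.1]
contact_force: [0.5, -0.7, 0.0]
gripper_width: 0.0396
```

```bash
python3 - <<'E'
from h import *
s=r.get_state(); print(s["tcp_pos"],s["eef_rot"],box(s["tcp_pos"]),s["joints"])
w=optics.capture("wrist"); np.savez("wrist4.npz",**w)
a=optics.capture("scene"); np.savez("scene4.npz",**a)
for n,c in (("w",w),("s",a)):
    P=cloud(c); print(n,"exp post",pix(c,[*world((90,108)),.145]))
    sel=(P[...,2]>.125)&(P[...,2]<.15)&(np.linalg.norm(P[...,:2]-world((90,108)),axis=-1)<.04)
    if sel.any(): print("post",sel.sum(),box(P[sel].mean(0)))
    m=wood(c,[*W,.09],230 if n=="w" else 90)
    b=np.array([[*box(ray(c,uu,vv,.091)),*box(P[vv,uu]),P[vv,uu,2]*1000] for vv,uu in np.argwhere(m>0)]); b=b[(b[:,4]>75)&(b[:,4]<100)&(abs(b[:,1])<60)]
    for x in range(-80,85,10):
        k=b[(b[:,0]>=x)&(b[:,0]<x+10)]
        if len(k)>5: print(x,len(k),np.round([k[:,1].min(),k[:,1].mean(),k[:,1].max(),np.median(k[:,3]),np.median(k[:,4])],1))
cv2.imwrite("pics/pair4.png",np.hstack([cv2.resize(a["image"][110:250,230:390],(480,420)),w["image"][:,90:410]]))
E
```

```text
[ 0.5383452  -0.07058135  0.17998986] [-1.79957212e+02 -9.56868148e-02 -1.01024330e+01] [ 1.71244956 12.41611486] [ 1.32160318e+01  9.37465763e+00 -1.86509951e+01 -1.60631630e-03
 -6.18695389e+01  6.66823270e+01]
w exp post (np.float64(120.97165510417659), np.float64(72.10218820029655))
post 862 [ 90.73577584 103.60574405]
-50 214 [ 0.8  9.7 18.1  9.6 90.8]
-40 233 [ 1.3 10.  18.5 10.  90.8]
-30 238 [ 1.9 10.3 18.9 10.3 90.7]
-20 244 [ 2.4 11.  19.4 11.1 90.7]
-10 251 [ 3.  11.5 20.6 11.4 90.8]
0 255 [ 3.6 12.4 20.8 12.5 90.8]
10 357 [-0.9 13.6 29.4 13.3 90.5]
20 530 [-3.2 13.7 30.5 13.6 86.9]
30 556 [-3.2 13.9 30.8 14.  84.8]
40 578 [-2.8 14.4 31.9 14.5 84. ]
50 595 [-2.2 15.1 32.2 15.2 83.9]
60 614 [-1.5 15.7 33.3 15.7 84. ]
70 406 [-0.9 16.3 33.5 16.4 83.9]
s exp post (np.float64(247.92964289639337), np.float64(171.90877171208737))
post 60 [ 88.27002474 107.692594  ]
-70 27 [-0.9  9.6 21.7 11.8 91.9]
-60 30 [-0.6 10.7 22.1 11.5 91.1]
-50 32 [-0.2 11.  22.5 11.9 91. ]
-40 29 [ 1.2 12.2 23.  12.1 90.8]
-30 29 [ 1.6 12.5 23.4 12.9 91.6]
-20 31 [ 2.  13.5 24.5 13.8 91.4]
-10 30 [ 2.4 13.5 25.  14.8 92.4]
0 32 [ 3.4 16.8 33.9 18.2 91.3]
10 42 [ 1.4 19.  35.6 18.8 90.5]
20 48 [-0.6 18.6 37.2 18.4 87.7]
30 46 [ 0.4 19.2 37.7 15.9 86.2]
40 45 [ 0.8 19.2 37.1 16.3 85.6]
50 46 [ 0.5 19.6 38.8 15.4 86.2]
60 46 [ 1.6 20.5 39.3 17.4 85.7]
70 45 [ 3.1 21.4 39.8 17.3 85.2]
```

View pics/pair4.png

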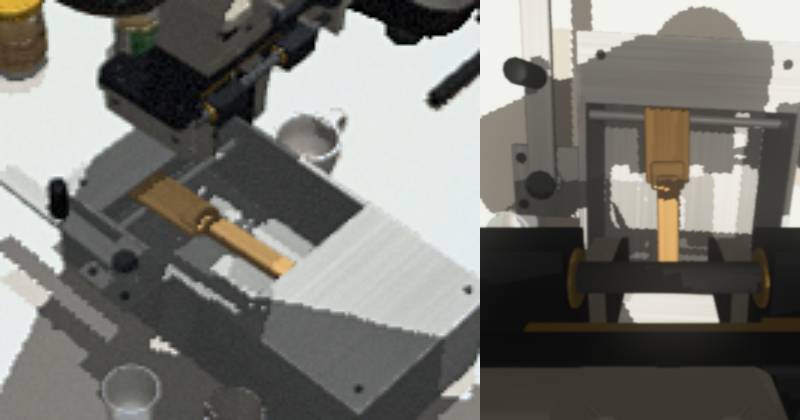

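The keeper is open: post at box (88–91, 104–108), against an expected (90,108). The handle centreline is at box y≈12 and the wide blade starts at x≈13. I'll grip at box x≈−1, with reported z≈0.050 so the true grasp height is 84 mm.

step_arm --increments '[{"tx": -3, "ty": 0.5, "tz": -20, "ax": 0, "ay": 0, "az": 0, "claw": -0.1}, {"tx": 0, "ty": 0, "tz": -25, "ax": 0, "ay": 0, "az": 0, "claw": -0.1}, {"tx": 0, "ty": 0, "tz": -25, "ax": 0, "ay": 0, "az": 0, "claw": -0.1}, {"tx": 0, "ty": 0, "tz": -25, "ax": 0, "ay": 0, "az": 0, "claw": -0.1}, {"tx": 0, "ty": 0, "tz": -20, "ax": 0, "ay": 0, "az": 0, "claw": -0.1}, {"tx": 0, "ty": 0, "tz": -14, "ax": 0, "ay": 0, "az": 0, "claw": -0.1}]'

```text
time_s: 12.05
tcp_pos: [0.5357, -0.0692, 0.048]
eef_rot: [180.0, 0.1, -10.0]
contact_force: [-0.2, 0.4, 0.2]
gripper_width: 0.0394
```

step_arm --increments '[{"tx": 0, "ty": 0, "tz": 0, "ax": 0, "ay": 0, "az": 0, "claw": -0.3}, {"tx": 0, "ty": 0, "tz": 0, "ax": 0, "ay": 0, "az": 0, "claw": -0.5}, {"tx": 0, "ty": 0, "tz": 0, "ax": 0, "ay": 0, "az": 0, "claw": -1}, {"tx": 0, "ty": 0, "tz": 0, "ax": 0, "ay": 0, "az": 0, "claw": -1}, {"tx": 0, "ty": 0, "tz": 0, "ax": 0, "ay": 0, "az": 0, "claw": -1}, {"tx": 0, "ty": 0, "tz": 0, "ax": 0, "ay": 0, "az": 0, "claw": -1}]' --newtons 35

```text
time_s: 12.65
tcp_pos: [0.5363, -0.0696, 0.0508]
eef_rot: [-180.0, -0.1, -10.0]
contact_force: [-0.6, 1.4, 2.6]
gripper_width: 0.0177
```

The grip is confirmed at 17.7 mm. I'm lifting 2.5 mm, drawing back 38 mm along the handle, and working out the tilt path through the gap between the rod and the roof edge.

step_arm --increments '[{"tx": 0, "ty": 0, "tz": 2.5, "ax": 0, "ay": 0, "az": 0, "claw": -1}, {"tx": -6.2, "ty": 1.1, "tz": 0, "ax": 0, "ay": 0, "az": 0, "claw": -1}, {"tx": -6.2, "ty": 1.1, "tz": 0, "ax": 0, "ay": 0, "az": 0, "claw": -1}, {"tx": -6.2, "ty": 1.1, "tz": 0, "ax": 0, "ay": 0, "az": 0, "claw": -1}, {"tx": -6.2, "ty": 1.1, "tz": 0, "ax": 0, "ay": 0, "az": 0, "claw": -1}, {"tx": -6.2, "ty": 1.1, "tz": 0, "ax": 0, "ay": 0, "az": 0, "claw": -1}, {"tx": -6.4, "ty": 1.1, "tz": 0, "ax": 0, "ay": 0, "az": 0, "claw": -1}, {"tx": 0, "ty": 0, "tz": 0, "ax": 0, "ay": 0, "az": 0, "claw": -1}]'

```text
time_s: 13.45
tcp_pos: [0.4973, -0.063, 0.0526]
eef_rot: [-180.0, 0.0, -10.1]
contact_force: [0.4, 0.2, -0.6]
gripper_width: 0.0178
```

```bash
python3 - <<'E'
from h import *
s=r.get_state(); print(s["tcp_pos"],s["eef_rot"],s["contact_force"],box(s["tcp_pos"]))
m=wood(c:=optics.capture("wrist"),[*W,.09],230); P=cloud(c)
b=box(P[(m>0)&(abs(P[...,2]-.087)<.015)]); b=b[abs(b[:,1])<50]; print("tip x",np.percentile(b[:,0],[98,99.5]))
E=np.array([-75,97.]);Rc=np.array([-67,73.]);h=np.array([.985,-.172])
x0=box(s["tcp_pos"])[0]; prev=np.array([x0,s["tcp_pos"][2]*1000]); L=None
for th in range(0,33,4):
    t=np.radians(th); d=np.array([np.cos(t),np.sin(t)]); n=np.array([-np.sin(t),np.cos(t)])
    C=(E+Rc+4*n)/2
    if L is None: L=x0-C[0]
    G=C+L*d; G=G+n*(-(n@(G))+ (n@E+n@Rc+4)/2)
    rep=G-34*n; tail=G-152.5*d-7*n
    D=rep-prev; print(th,"G",G.round(1),"rep",rep.round(1),"tail",tail.round(1),"free",round((n@E-n@Rc-4-14)/2,1),"inc",np.round([D[0]*h[0],D[0]*h[1],D[1]],1)); prev=rep
E
```

```text
[ 0.49725339 -0.06304791  0.05259448] [-1.79999179e+02  1.96347874e-02 -1.00531695e+01] [ 0.35960946  0.20624302 -0.56382276] [-40.02422006  10.57083382]
tip x [54.58758923 56.09110469]
0 G [-40.  87.] rep [-40.  53.] tail [-192.5   80. ] free 3.0 inc [ 0.  -0.   0.4]
4 G [-40.2  89.2] rep [-37.9  55.2] tail [-191.9   71.5] free 3.2 inc [ 2.1 -0.4  2.2]
8 G [-40.6  91.3] rep [-35.9  57.6] tail [-190.6   63.1] free 3.4 inc [ 2.  -0.3  2.4]
12 G [-41.1  93.4] rep [-34.   60.1] tail [-188.8   54.8] free 3.6 inc [ 1.8 -0.3  2.5]
16 G [-41.8  95.5] rep [-32.4  62.8] tail [-186.4   46.7] free 3.6 inc [ 1.6 -0.3  2.6]
20 G [-42.6  97.5] rep [-30.9  65.5] tail [-183.5   38.7] free 3.6 inc [ 1.4 -0.3  2.7]
24 G [-43.5  99.4] rep [-29.7  68.4] tail [-180.   31.] free 3.6 inc [ 1.2 -0.2  2.8]
28 G [-44.6 101.3] rep [-28.6  71.3] tail [-176.    23.5] free 3.5 inc [ 1.  -0.2  2.9]
32 G [-45.8 103.1] rep [-27.8  74.3] tail [-171.4   16.4] free 3.3 inc [ 0.8 -0.1  3. ]
```

The blade tip is at box x≈56 mm, clear of the far roof edge at 75. Tilting in two stages.

step_arm --increments '[{"tx": 2.1, "ty": -0.4, "tz": 2.3, "ax": -0.69, "ay": -3.94, "az": 0, "claw": -1}, {"tx": 2, "ty": -0.3, "tz": 2.4, "ax": -0.69, "ay": -3.94, "az": 0, "claw": -1}, {"tx": 1.8, "ty": -0.3, "tz": 2.5, "ax": -0.69, "ay": -3.94, "az": 0, "claw": -1}]'

```text
time_s: 13.8
tcp_pos: [0.5052, -0.0635, 0.0602]
eef_rot: [-179.9, -12.2, -10.1]
contact_force: [0.7, -2.0, -0.5]
gripper_width: 0.0177
```

step_arm --increments '[{"tx": 0, "ty": 0, "tz": 0, "ax": 0, "ay": 0, "az": 0, "claw": -1}, {"tx": 0, "ty": 0, "tz": 0, "ax": 0, "ay": 0, "az": 0, "claw": -1}]'

```text
time_s: 14.0
tcp_pos: [0.5042, -0.0641, 0.0601]
eef_rot: [-180.0, -12.0, -10.0]
contact_force: [0.5, 0.4, -0.5]
gripper_width: 0.0174
```

step_arm --increments '[{"tx": 1.4, "ty": -0.3, "tz": 2.6, "ax": -0.69, "ay": -3.94, "az": 0, "claw": -1}, {"tx": 1.4, "ty": -0.3, "tz": 2.7, "ax": -0.69, "ay": -3.94, "az": 0, "claw": -1}, {"tx": 1.2, "ty": -0.2, "tz": 2.8, "ax": -0.69, "ay": -3.94, "az": 0, "claw": -1}, {"tx": 1, "ty": -0.2, "tz": 2.9, "ax": -0.69, "ay": -3.94, "az": 0, "claw": -1}, {"tx": 0, "ty": 0, "tz": 0, "ax": 0, "ay": 0, "az": 0, "claw": -1}, {"tx": 0, "ty": 0, "tz": 0, "ax": 0, "ay": 0, "az": 0, "claw": -1}]'

```text
time_s: 14.6
tcp_pos: [0.531, -0.0755, 0.1119]
eef_rot: [-178.3, -23.7, -10.1]
contact_force: [1.8, -0.6, -1.6]
gripper_width: 0.0179
```

```bash
python3 - <<'E'
from h import *
s=r.get_state(); p=s["tcp_pos"]; th=np.radians(28); print(p,s["eef_rot"],s["contact_force"],"rep box x,z",box(p)[0],p[2]*1000,"want -28.6 71.3", s["joints"])
a=optics.capture("scene"); np.savez("scene5.npz",**a)
cv2.imwrite("pics/s5.png",cv2.resize(a["image"][90:250,200:400],(750,600),interpolation=cv2.INTER_CUBIC))
E
```

```text
[ 0.53099947 -0.0754884   0.11193795] [-178.33720854  -23.67666187  -10.07097558] [ 1.80680296 -0.60048182 -1.6421129 ] rep box x,z -4.350216194612714 111.93794812580651 want -28.6 71.3 [ 14.13738112  -0.26415802 -58.0203894   39.3114965  -12.59368443
  29.08817095]
```

View pics/s5.png

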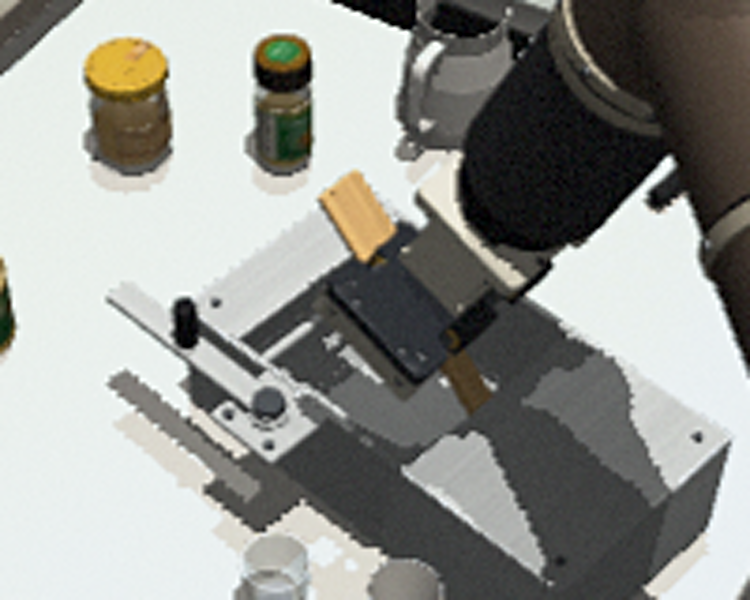

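The picture shows the blade up at (355,210), the handle passing down into the window at (470,395), the keeper open and the glasses standing. The arm, however, ran against joint 3's lower limit (−58.0 of −58.28) and was deflected 24 mm forward and 40 mm up. I'll fit the spatula's actual line.

```bash
cat >> h.py <<'E'
def spat(c,dbg=True):
    P=cloud(c); m=wood(c,[*W,.1],110)
    k=(m>0)&(P[...,2]>.03)&(P[...,2]<.6); b=box(P); s=k&(b[...,0]>-120)&(b[...,0]<260)&(abs(b[...,1])<90)
    Q=np.c_[b[s],P[s][:,2]*1000]; 
    n,l,st,_=cv2.connectedComponentsWithStats(s.astype(np.uint8))
    for i in range(1,n):
        if st[i,4]>15:
            q=np.c_[b[l==i],P[l==i][:,2]*1000]; o=q[:,0].argsort(); print(st[i,4],"lo",q[o[:6]].mean(0).round(),"hi",q[o[-6:]].mean(0).round(),"med",np.median(q,0).round(1))
    return Q
E
python3 - <<'E'
from h import *
for n in ("scene5",): spat(load(n))
c=optics.capture("wrist"); np.savez("w5.npz",**c); print("wrist"); spat(c)
c=optics.capture("top"); print("top"); spat(c)
E
```

```text
281 lo [-20.  49. 224.] hi [ 58. -11. 188.] med [ 35.3   7.7 194.2]
117 lo [-72.   8. 101.] hi [-45.   8. 118.] med [-58.7   4.4 110.4]
wrist
11205 lo [-15.  11. 153.] hi [ 33.  -1. 187.] med [ 13.8   4.3 170.6]
423 lo [-23. -11. 213.] hi [ -8. -16. 148.] med [-15.9 -10.3 215.8]
395 lo [-25.  13. 214.] hi [-11.  14. 211.] med [-17.8  13.8 217.3]
1481 lo [-45.  10. 123.] hi [-13.  -0. 298.] med [-33.5   3.2 135.1]
441 lo [-34. -11. 178.] hi [-23. -14. 232.] med [-26.7 -10.6 219.8]
top
478 lo [-12.  20. 218.] hi [ 53.   5. 205.] med [ 26.8   7.1 185.6]
```

The handle line reads (−72,101)→(33,187) in box x,z. The spatula has pivoted in the grip to about 38°, still in the gap and just under the roof edge. Pulling forward extends the arm, away from the joint limit. I'm pulling along the spatula's own axis in small steps and watching the joints.

step_arm --increments '[{"tx": 4, "ty": -0.7, "tz": 0, "ax": 0, "ay": 0, "az": 0, "claw": -1}, {"tx": 4.7, "ty": -0.8, "tz": 3.7, "ax": 0, "ay": 0, "az": 0, "claw": -1}, {"tx": 4.7, "ty": -0.8, "tz": 3.7, "ax": 0, "ay": 0, "az": 0, "claw": -1}, {"tx": 4.7, "ty": -0.8, "tz": 3.7, "ax": 0, "ay": 0, "az": 0, "claw": -1}, {"tx": 0, "ty": 0, "tz": 0, "ax": 0, "ay": 0, "az": 0, "claw": -1}]'

```text
time_s: 15.25
tcp_pos: [0.5482, -0.0779, 0.1222]
eef_rot: [-178.4, -23.6, -10.0]
contact_force: [0.1, -0.1, -1.3]
gripper_width: 0.0177
```

```bash
python3 - <<'E'
from h import *
s=r.get_state(); p=s["tcp_pos"]; print(p,s["eef_rot"],s["contact_force"],box(p), s["joints"].round(1),s["gripper_width"])
spat(optics.capture("scene"))
E
```

```text
[ 0.54817229 -0.07788025  0.12216268] [-178.35136094  -23.59386744   -9.97902091] [ 0.1425918  -0.11146589 -1.30782013] [12.92294092  7.49921201] [ 15.3   0.7 -53.6  32.  -15.9  35.7] 0.017727262237076005
272 lo [  2.  41. 239.] hi [ 72.   9. 216.] med [ 53.5   8.8 204.2]
189 lo [-71.   6.  98.] hi [-27.  11. 132.] med [-50.    7.  114.9]
```

Force is only the spatula's weight and the joints are moving off their limits. Continuing along the axis.

step_arm --increments '[{"tx": 6.2, "ty": -1.1, "tz": 4.9, "ax": 0, "ay": 0, "az": 0, "claw": -1}, {"tx": 6.2, "ty": -1.1, "tz": 4.9, "ax": 0, "ay": 0, "az": 0, "claw": -1}, {"tx": 6.2, "ty": -1.1, "tz": 4.9, "ax": 0, "ay": 0, "az": 0, "claw": -1}, {"tx": 6.2, "ty": -1.1, "tz": 4.9, "ax": 0, "ay": 0, "az": 0, "claw": -1}, {"tx": 6.2, "ty": -1.1, "tz": 4.9, "ax": 0, "ay": 0, "az": 0, "claw": -1}, {"tx": 6.2, "ty": -1.1, "tz": 4.9, "ax": 0, "ay": 0, "az": 0, "claw": -1}, {"tx": 0, "ty": 0, "tz": 0, "ax": 0, "ay": 0, "az": 0, "claw": -1}]'

```text
time_s: 16.0
tcp_pos: [0.5861, -0.0848, 0.1527]
eef_rot: [-178.3, -23.7, -10.0]
contact_force: [-0.2, -0.3, 2.1]
gripper_width: 0.0178
```

step_arm --increments '[{"tx": 6.2, "ty": -1.1, "tz": 4.9, "ax": 0, "ay": 0, "az": 0, "claw": -1}, {"tx": 6.2, "ty": -1.1, "tz": 4.9, "ax": 0, "ay": 0, "az": 0, "claw": -1}, {"tx": 6.2, "ty": -1.1, "tz": 4.9, "ax": 0, "ay": 0, "az": 0, "claw": -1}, {"tx": 6.2, "ty": -1.1, "tz": 4.9, "ax": 0, "ay": 0, "az": 0, "claw": -1}, {"tx": 6.2, "ty": -1.1, "tz": 4.9, "ax": 0, "ay": 0, "az": 0, "claw": -1}, {"tx": 0, "ty": 0, "tz": 0, "ax": 0, "ay": 0, "az": 0, "claw": -1}]'

```text
time_s: 16.6
tcp_pos: [0.6172, -0.0903, 0.1772]
eef_rot: [-178.3, -23.7, -10.0]
contact_force: [-0.1, -0.0, 0.1]
gripper_width: 0.0177
```

```bash
python3 - <<'E'
from h import *
s=r.get_state(); p=s["tcp_pos"]; print(p,s["eef_rot"],s["contact_force"],box(p), s["joints"].round(1),s["gripper_width"])
spat(optics.capture("scene"))
E
```

```text
[ 0.61719777 -0.09026033  0.1772239 ] [-178.31296017  -23.70948916  -10.01129517] [-0.14478629 -0.03929292  0.10275318] [82.9702629 10.8664443] [ 14.    3.8 -37.1  17.2 -27.7  52.6] 0.01766982400349299
253 lo [ 63.  60. 299.] hi [142.   4. 271.] med [124.7  12.9 261.6]
419 lo [-44.   4. 112.] hi [ 60. -19. 145.] med [  3.7   9.  152.7]
```

The tail is at box x≈−44, past the roof edge. Lifting straight up.

step_arm --increments '[{"tx": 0, "ty": 0, "tz": 10, "ax": 0, "ay": 0, "az": 0, "claw": -1}, {"tx": 0, "ty": 0, "tz": 12, "ax": 0, "ay": 0, "az": 0, "claw": -1}, {"tx": 0, "ty": 0, "tz": 12, "ax": 0, "ay": 0, "az": 0, "claw": -1}, {"tx": 0, "ty": 0, "tz": 12, "ax": 0, "ay": 0, "az": 0, "claw": -1}, {"tx": 0, "ty": 0, "tz": 12, "ax": 0, "ay": 0, "az": 0, "claw": -1}, {"tx": 0, "ty": 0, "tz": 12, "ax": 0, "ay": 0, "az": 0, "claw": -1}, {"tx": 0, "ty": 0, "tz": 12, "ax": 0, "ay": 0, "az": 0, "claw": -1}, {"tx": 0, "ty": 0, "tz": 12, "ax": 0, "ay": 0, "az": 0, "claw": -1}, {"tx": 0, "ty": 0, "tz": 10, "ax": 0, "ay": 0, "az": 0, "claw": -1}, {"tx": 0, "ty": 0, "tz": 6, "ax": 0, "ay": 0, "az": 0, "claw": -1}, {"tx": 0, "ty": 0, "tz": 0, "ax": 0, "ay": 0, "az": 0, "claw": -1}, {"tx": 0, "ty": 0, "tz": 0, "ax": 0, "ay": 0, "az": 0, "claw": -1}]'

```text
time_s: 17.85
tcp_pos: [0.6154, -0.0904, 0.2858]
eef_rot: [-178.3, -23.6, -10.0]
contact_force: [-0.7, -1.0, -1.2]
gripper_width: 0.0178
```

step_arm --increments '[{"tx": 0, "ty": 0, "tz": 0, "ax": 0, "ay": 0, "az": 0, "claw": -1}, {"tx": 0, "ty": 0, "tz": 0, "ax": 0, "ay": 0, "az": 0, "claw": -1}, {"tx": 0, "ty": 0, "tz": 0, "ax": 0, "ay": 0, "az": 0, "claw": -1}, {"tx": 0, "ty": 0, "tz": 0, "ax": 0, "ay": 0, "az": 0, "claw": -1}, {"tx": 0, "ty": 0, "tz": 0, "ax": 0, "ay": 0, "az": 0, "claw": -1}]'

```text
time_s: 18.35
tcp_pos: [0.6157, -0.0904, 0.2861]
eef_rot: [-178.3, -23.6, -10.0]
contact_force: [-0.7, 0.1, -0.7]
gripper_width: 0.0179
```

```bash
python3 - <<'E'
from h import *
s=r.get_state(); p=s["tcp_pos"]; print(p,s["eef_rot"],s["contact_force"], s["joints"].round(1),s["qd"].round(2),s["gripper_width"])
a=optics.capture("scene"); spat(a); P=cloud(a)
sel=(P[...,2]>.125)&(P[...,2]<.15)&(np.linalg.norm(P[...,:2]-world((90,108)),axis=-1)<.04); print("post",sel.sum(),box(P[sel].mean(0)) if sel.any() else "")
cv2.imwrite("pics/s6.png",cv2.resize(a["image"][50:290,180:480],(750,600),interpolation=cv2.INTER_CUBIC))
E
```

```text
[ 0.61567487 -0.09039716  0.28607943] [-178.34752636  -23.61208354  -10.00157431] [-0.69032161  0.08403721 -0.690176  ] [ 14.7  -1.4 -25.4  11.6 -44.3  58.9] [ 0.08 -0.15  0.02 -0.03 -0.09 -0.  ] 0.01789552974361092
437 lo [-46.   4. 220.] hi [ 51.  10. 310.] med [  2.8   7.9 263.8]
post 63 [ 88.0760153 107.5984816]
```

View pics/s6.png

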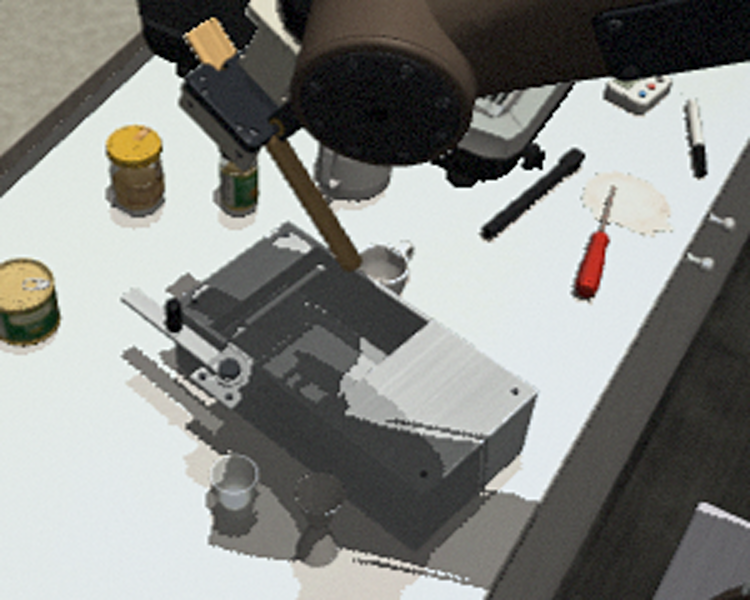

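The picture shows the whole spatula in the air, with its lowest end at about (355,265) and z≈0.21. The keeper is open, with the post at box (88,108). The glass at (235,480), jigger at (318,500) and mug at (385,270) are all upright. Handing in.

```bash
python3 -c "
from plant import r
print(r.close_job()); s=r.get_state(); print(s['time_s'],s['tcp_pos'],s['gripper_width'])"
```

```text
the job is handed in; nothing more can be done
None
the job is handed in; nothing more can be done
```

The keeper is at its open stop, and the spatula is out of the box, gripped and held still in the air. I handed the job in at about 18.4 s of the 53 s allowed. The hand-in gives no verdict.

**Last checks:**
- **Keeper:** the post is at box (88, 108) mm, against (90, 108) expected for fully open.
- **Spatula:** the lowest visible end of its top face is at z≈0.22 m, so the underside is about 0.21 m (0.145 m needed). The grip reads 17.9 mm, joint speeds are near zero and wrist force is about 1 N.
- **Bystanders:** the mug, jigger and glass are upright in the last picture. I judged their positions by eye and did not measure their displacement.

**What did not go as expected:**
- **Fingertips:** both cameras put them about 15 mm behind the reported TCP, where the text says 19 mm ahead. The first keeper swing passed over the post and moved nothing, and so did the next attempt to grip it. I then worked 34 mm lower.
- **Keeper start:** it was about 5–7° off its closed stop at the start.
- **Tilt:** joint 3 reached −58.0° (limit −58.28°), so the arm was pushed off its path and the spatula pivoted in the grip to about 38°. It stayed in the gap, force readings stayed within about 2 N, and I pulled it out along that angle.

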